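# Nest the domed covers and pour the play balls into the top one

## Robot

A 6-joint arm with a two-finger parallel gripper is mounted at the origin on the work surface. World frame = base frame: x ahead of the robot, y to its left, z up, the work surface at z = 0. Lengths are in mm, angles in degrees, forces in N, time in s.
With the tool pointing down it reaches from about 300 to 850 mm from the base axis. Payload 4.2 kg.
Tool frame: the origin (TCP) lies between the finger pads; the fingertips stand 22 mm ahead of it and the grasp point (between the pads) lies 3 mm ahead of it; z points along the fingers, y is the direction in which the jaws open and shut (so a half turn about z gives the same grasp; the last joint's range is limited). The gripper opens to 91 mm and grips with 3 to 60 N. Pads are 32 mm wide; open, the fingers measure 118 mm over their backs; the gripper's body (76 mm by 178 mm) begins 60 mm behind the grasp point.
Start: joints at [-73.281, 18.312, 89.639, -0, 72.044, -1.146], TCP at [176.397, -547.289, 235.976] pointing down, gripper open.
Joint ranges: [-177.97, 177.97], [-48.28, 115.42], [12.27, 149.76], [-77.06, 257.06], [2.81, 150.46], [-146.56, 146.56]. Speed limits (degrees/s): [147.25, 147.25, 180, 180, 180, 180].

## Interface

Orientations are given as [roll, pitch, yaw] about the fixed x, y, z axes, in that order (R = Rz(yaw) Ry(pitch) Rx(roll)).
In Python, from workcell import * gives the robot as it stands.
- The arm moves only by the shell command python3 -m jog 'ROWS' [OPENING] [FORCE]. ROWS is text: rows parted by semicolons, each of 6 numbers parted by spaces: the shift along the tool's x, y, z in units of 0.5 m (1.0 is 0.5 m), then the turn, a rotation vector about the tool's x, y, z in units of pi/2 rad (1.0 is pi/2 rad). A call has 1 to 20 rows; each row is the pose to reach, as a shift and turn from the pose measured when the call began, along the tool's axes at that moment; what a row does not reach only later rows make up. A row lasts 1/12 s, in which the tool goes at most 41.7 mm and 7.16 degrees, less where a joint would pass 70% of its speed; a pose out of reach is approached as far as the arm can. A call with a number of a shift or a turn outside -1 to 1 is refused whole. A call with a gripper value outside its range is refused whole. OPENING is the opening, from -1 (shut) to 1 (fully open), set as the call begins (- or left out, the last holds). The fingers move at their own pace and stop on an object; FORCE is the grip in N (left out, the last holds). Time passes only in rows, so rows that repeat a pose let the fingers close. It gives the time, the measured TCP pose, the force and the opening at its end, in the units of the state.
- state(): the state, without advancing time (a new reading comes with each control period).
- grab_frame(name): name is "scene" or "top" or "wrist"; returns the picture (480x640x3 uint8, red, green, blue); there is no depth.
- calibration(name): a dict with "mtx" (3x3 intrinsics, pixels), "rvec" (rotation vector, rad) and "tvec" (3), from world to camera coordinates, as OpenCV has them. Camera axes: x right, y down, z forward; pixel columns grow to the right and rows downward; lengths in mm; the calibration is good to about 2 mm. A picture is of the moment at which its call begins: read the wrist's pose just before it. calibration takes no time and is no camera call; for the wrist camera it gives the pose at the moment of the call.
- job_done(): hands the job in, once; it reports no verdict.
Trained networks look in the newest picture that a camera, given by its name, has taken for a name from the list of things; names that differ only in an ending like _2 or _b are one class to them, and where a whole thing is asked for, a point or a joint stands for the part that bears it (a point fixed in the world has none). Each returns a list of dicts, best first, with "confidence" (0 to 1); they miss things now and then, are a little off and sometimes report something else, mostly with a low value. They report only what shows in the picture. A call takes as long as a camera call. They do not tell look-alikes from the thing itself.
- spot_in(query, camera): "rect" ([left, top, right, bottom] in pixels, round what is visible of it).
- tip_of(query, camera): "location" ([column, row] in pixels: a listed point, or the origin of a listed thing).
The state is a dict: "time_s": time; "qpos": joint angles; "qvel": joint speeds; "effort": joint torques, N m; "ee_pos": TCP position; "ee_rot": TCP orientation; "force": force on the tool from outside, world axes, zero at the start; "torque": the same for the moment, N m; "gripper_width": finger opening in mm.
Only numpy, scipy, OpenCV 4.12 (cv2) and the standard library are available. Lean on these libraries where they do the work, as an engineer would, in place of code of your own. Each camera call takes 0.05 s, during which the arm holds its last target. There are 200 camera calls.

## Task

Clear up the sensory play things so they can be carried off as one set: on the round cork mat, stack the three or four domed wooden covers upside down, just as they lie (knob down, open side up), each cupped inside the next larger one with the largest at the bottom. When they are all nested, pour every wooden ball from the steel cup into the topmost cover, then stand the empty cup upright back on its square coaster. Leave the ring, bell, prism and grey box where they are.

Things in the scene. Friction and masses are not known exactly. Their poses are not given: they have to be found in the camera images.
- cover1_mid (a point): Domed wooden cover, 144 mm across, 59 tall, about 144 g, upside down on its knob like a bowl (may be absent). Flat knob 60 across, 17 tall; dome 80 across at the knob, flaring; top 14 mm is an upright rim wall 8 thick, to be pinched. Inner floor 23 above the knob end. Point: on the axis, 30 above the knob end; z out of the open side. Nested, rims stand 23 mm apart in height.
- cover2_mid (a point): Domed wooden cover, 130 mm across, 59 tall, about 130 g, upside down on its knob like a bowl (may be absent). Flat knob 60 across, 17 tall; dome 80 across at the knob, flaring; top 14 mm is an upright rim wall 8 thick, to be pinched. Inner floor 23 above the knob end. Point: on the axis, 30 above the knob end; z out of the open side. Nested, rims stand 23 mm apart in height.
- cover3_mid (a point): Domed wooden cover, 116 mm across, 59 tall, about 116 g, upside down on its knob like a bowl (may be absent). Flat knob 60 across, 17 tall; dome 80 across at the knob, flaring; top 14 mm is an upright rim wall 8 thick, to be pinched. Inner floor 23 above the knob end. Point: on the axis, 30 above the knob end; z out of the open side. Nested, rims stand 23 mm apart in height.
- cover4_mid (a point): Domed wooden cover, 102 mm across, 59 tall, about 102 g, upside down on its knob like a bowl (may be absent). Flat knob 60 across, 17 tall; dome 80 across at the knob, flaring; top 14 mm is an upright rim wall 8 thick, to be pinched. Inner floor 23 above the knob end. Point: on the axis, 30 above the knob end; z out of the open side. Nested, rims stand 23 mm apart in height.
- mat_top (a point): Round cork mat, 180 mm across, 6 mm thick, fixed; the point is the centre of its top, z up.
- coaster_top (a point): Square grey felt-look coaster, 100 mm, 4 mm thick, fixed; the point is the centre of its top, z up.
- cup_mid (a point): Open round steel cup, 62 mm across the rim and 59 mm at the base, 80 mm tall, wall 4 mm, about 120 g empty, no handle, standing on the coaster with the balls in it; the point is on its axis, 40 mm above its base (half-way up); z points out of the mouth.
- ball1_center (a point): Plain wooden ball, 22 mm, about 11 g, at first in the cup (may be absent); the point is its centre.
- ball2_center (a point): Plain wooden ball, 22 mm, about 11 g, at first in the cup (may be absent); the point is its centre.
- ball3_center (a point): Plain wooden ball, 22 mm, about 11 g, at first in the cup (may be absent); the point is its centre.
- ball4_center (a point): Plain wooden ball, 22 mm, about 11 g, at first in the cup (may be absent); the point is its centre.
- ball5_center (a point): Plain wooden ball, 22 mm, about 11 g, at first in the cup (may be absent); the point is its centre.
- ball6_center (a point): Plain wooden ball, 22 mm, about 11 g, at first in the cup (may be absent); the point is its centre.
- ring: Mint hard silicone sensory ring, 72 mm across, 14 mm tall, lying flat; a bystander. Origin: centre of its underside.
- bell: Stainless bell cylinder, 38 mm across, 50 mm tall; a bystander. Origin: centre of its underside.
- prism: Clear acrylic prism block, 60 x 35 x 35 mm; a bystander. Origin: centre of its underside.
- clipbox: Grey plastic box with a closed spring-clip lid, 94 x 74 x 48 mm; a bystander. Origin: centre of its underside.
Things that resemble listed ones, but are neither listed nor needed, are in the scene too. Leave any pink or purple look-alike of the part that bears cover2_mid alone.

How it is judged (in metres and radians):
On the way, in this order (a step that is already met when the one before it is completed fails the run):
1. all covers present are nested knob down on the mat, largest lowest (horizontal distance between each of cover1_mid, cover2_mid, cover3_mid, cover4_mid and mat_top below 0.065 m and angle between each of cover1_mid, cover2_mid, cover3_mid, cover4_mid's own z axis and vertical below 0.12 rad and horizontal distance between cover2_mid and cover1_mid below 0.012 m and z of cover2_mid in the frame of cover1_mid between 0.018 and 0.029 m and horizontal distance between cover3_mid and cover1_mid below 0.024 m and z of cover3_mid in the frame of cover1_mid between 0.018 and 0.052 m and horizontal distance between cover4_mid and cover1_mid below 0.036 m and z of cover4_mid in the frame of cover1_mid between 0.018 and 0.075 m and horizontal distance between cover3_mid and cover2_mid below 0.012 m and z of cover3_mid in the frame of cover2_mid between 0.018 and 0.029 m and horizontal distance between cover4_mid and cover2_mid below 0.024 m and z of cover4_mid in the frame of cover2_mid between 0.018 and 0.052 m and horizontal distance between cover4_mid and cover3_mid below 0.012 m and z of cover4_mid in the frame of cover3_mid between 0.018 and 0.029 m and height (world z) of any of cover1_mid, cover2_mid below 0.041 m), for 0.2 s.
2. the cup is held up and tipped to pour over the mat (angle between cup_mid's own z axis and vertical above 1 rad and height (world z) of cup_mid above 0.1 m and horizontal distance between cup_mid and mat_top below 0.16 m), for 0.1 s.
3. all balls are in the topmost cover (all of step 1 and horizontal distance between each of ball1_center, ball2_center, ball3_center, ball4_center, ball5_center, ball6_center and cover1_mid below 0.045 m and z of ball1_center in the frame of cover1_mid between 0 and 0.114 m and horizontal distance between each of ball1_center, ball2_center, ball3_center, ball4_center, ball5_center, ball6_center and cover2_mid below 0.045 m and z of ball1_center in the frame of cover2_mid between 0 and 0.091 m and horizontal distance between each of ball1_center, ball2_center, ball3_center, ball4_center, ball5_center, ball6_center and cover3_mid below 0.045 m and z of ball1_center in the frame of cover3_mid between 0 and 0.068 m and horizontal distance between each of ball1_center, ball2_center, ball3_center, ball4_center, ball5_center, ball6_center and cover4_mid below 0.045 m and z of ball1_center in the frame of cover4_mid between 0 and 0.045 m and z of ball2_center in the frame of cover1_mid between 0 and 0.114 m and z of ball2_center in the frame of cover2_mid between 0 and 0.091 m and z of ball2_center in the frame of cover3_mid between 0 and 0.068 m and z of ball2_center in the frame of cover4_mid between 0 and 0.045 m and z of ball3_center in the frame of cover1_mid between 0 and 0.114 m and z of ball3_center in the frame of cover2_mid between 0 and 0.091 m and z of ball3_center in the frame of cover3_mid between 0 and 0.068 m and z of ball3_center in the frame of cover4_mid between 0 and 0.045 m and z of ball4_center in the frame of cover1_mid between 0 and 0.114 m and z of ball4_center in the frame of cover2_mid between 0 and 0.091 m and z of ball4_center in the frame of cover3_mid between 0 and 0.068 m and z of ball4_center in the frame of cover4_mid between 0 and 0.045 m and z of ball5_center in the frame of cover1_mid between 0 and 0.114 m and z of ball5_center in the frame of cover2_mid between 0 and 0.091 m and z of ball5_center in the frame of cover3_mid between 0 and 0.068 m and z of ball5_center in the frame of cover4_mid between 0 and 0.045 m and z of ball6_center in the frame of cover1_mid between 0 and 0.114 m and z of ball6_center in the frame of cover2_mid between 0 and 0.091 m and z of ball6_center in the frame of cover3_mid between 0 and 0.068 m and z of ball6_center in the frame of cover4_mid between 0 and 0.045 m), for 0.2 s.
At the end, for the whole second after the job is handed in: Covers nested knob down on the mat, largest lowest: axes within 65 mm of its centre and 12 mm per layer of each other, tilt under 0.12 rad, 23 mm rise per layer (+6); every ball in the top cover; cup upright (0.1 rad) within 25 mm of the coaster centre (all of step 3 and horizontal distance between cup_mid and coaster_top below 0.025 m and angle between cup_mid's own z axis and vertical below 0.1 rad and height (world z) of cup_mid between 0.038 and 0.05 m); the robot touches nothing.
It fails at once if a bystander is shifted more than 30 mm (distance of any of ring, bell, prism, clipbox from where it was at the start of the episode above 0.03 m).
Of cover1, cover2, cover3, cover4 only 3 to 4 are there at a start; the rules pass over those that are not, and their reading is None.
Of ball4, ball5, ball6 only 1 to 3 are there at a start; the rules pass over those that are not, and their reading is None.
At some moment in a run one of cover1, cover2, cover3, cover4 may be knocked a few centimetres aside while the robot is not near it.
It also fails if it takes over 210 s, if anything falls off the work surface, if the arm or the gripper's body presses on something with over 40 N, if the wrist force passes 120 N, or if a joint passes its speed limit or range.

## Working session

There is one attempt and no reset: what is moved stays moved. The work goes in short steps, Python scripts to look and compute and a shell command to move; the robot and the scene stay as the last step left them, time stands still between calls to the robot, and variables do not carry over. Pictures are saved under pics/ and viewed, about 12 in all and at most 16, crops included, and the job is handed in when it is done.

```bash
mkdir -p pics; ls; cat > h.py <<'E'
from workcell import *
import numpy as np, cv2
from scipy.spatial.transform import Rotation as R
def cam(n):
    c=calibration(n); return np.array(c["mtx"],float),cv2.Rodrigues(np.array(c["rvec"],float))[0],np.array(c["tvec"],float).ravel()
def back(n,uv,z):
    K,Rm,t=cam(n); d=Rm.T@np.linalg.inv(K)@np.array([uv[0],uv[1],1.]); o=-Rm.T@t
    return o+d*(z-o[2])/d[2]
def proj(n,p):
    K,Rm,t=cam(n); q=K@(Rm@np.asarray(p,float)+t); return q[:2]/q[2]
def save(n,f):
    im=grab_frame(n); cv2.imwrite(f"pics/{f}.png",im[:,:,::-1]); return im
E
python3 - <<'E'
from h import *
for n in("top","scene"):
    save(n,n+"0")
    for q,z in [(f"cover{i}_mid",30) for i in(1,2,3,4)]+[("mat_top",6),("coaster_top",4),("cup_mid",44),("ring",0),("bell",0),("prism",0),("clipbox",0)]:
        for d in tip_of(q,n)[:4]: print(n,q,round(d["confidence"],2),np.round(d["location"]),np.round(back(n,d["location"],z)))
print(state())
E
```

```text
pics
top cover1_mid 0.78 [152. 221.] [541. 382.  30.]
top cover1_mid 0.51 [485. 288.] [ 378. -362.   30.]
top cover2_mid 0.72 [216. 352.] [248. 239.  30.]
top cover2_mid 0.7 [130. 361.] [232. 428.  30.]
top cover2_mid 0.58 [240. 254.] [463. 185.  30.]
top cover3_mid 0.89 [317. 168.] [657.   8.  30.]
top cover4_mid 0.54 [407. 132.] [ 736. -200.   30.]
top mat_top 0.89 [408. 260.] [ 443. -196.    6.]
top mat_top 0.61 [152. 218.] [550. 388.   6.]
top coaster_top 0.66 [324. 257.] [453.  -4.   4.]
top cup_mid 0.55 [321. 258.] [450.   3.  44.]
top ring 0.65 [234. 123.] [772. 200.   0.]
top bell 0.64 [410. 130.] [ 747. -212.    0.]
top prism 0.96 [167. 293.] [378. 355.   0.]
top clipbox 0.91 [485. 292.] [ 368. -373.    0.]
top clipbox 0.47 [320. 254.] [460.   6.   0.]
scene cover1_mid 0.91 [489. 311.] [558. 377.  30.]
scene cover1_mid 0.2 [486. 265.] [407. 353.  30.]
scene cover2_mid 0.76 [527. 229.] [219. 431.  30.]
scene cover2_mid 0.61 [408. 264.] [471. 189.  30.]
scene cover3_mid 0.77 [300. 294.] [656.   8.  30.]
scene mat_top 0.69 [262. 230.] [ 444. -199.    6.]
scene cup_mid 0.61 [334
[... 214 characters left out ...]
e clipbox 0.95 [225. 205.] [ 365. -362.    0.]
{'time_s': 1.2, 'qpos': array([-7.32833851e+01,  1.83114396e+01,  8.96393288e+01, -9.37836708e-05,
        7.20445823e+01, -1.14368611e+00]), 'qvel': array([ 0.04334557,  0.05902164,  0.05108221, -0.06776053,  0.02487444,
       -0.10902995]), 'effort': array([ 1.50452051e-03, -4.12363672e+01, -2.32231790e+01,  7.32216029e-02,
        3.77647416e-02,  1.46616867e-05]), 'ee_pos': array([ 176.37472011, -547.2897028 ,  235.97831269]), 'ee_rot': array([1.79995353e+02, 1.81999105e-04, 1.78603299e+01]), 'force': array([-0.24381148,  1.53181585,  0.02698061]), 'torque': array([-0.03118957,  0.00645739, -0.01151334]), 'gripper_width': 91.02010077187187}
```

View pics/top0.png

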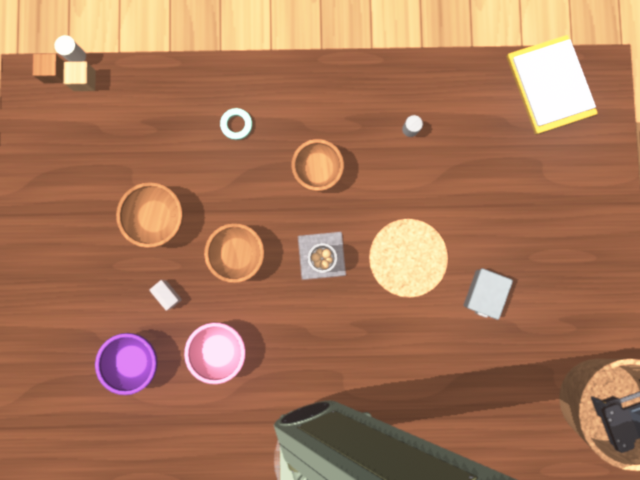

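View pics/scene0.png

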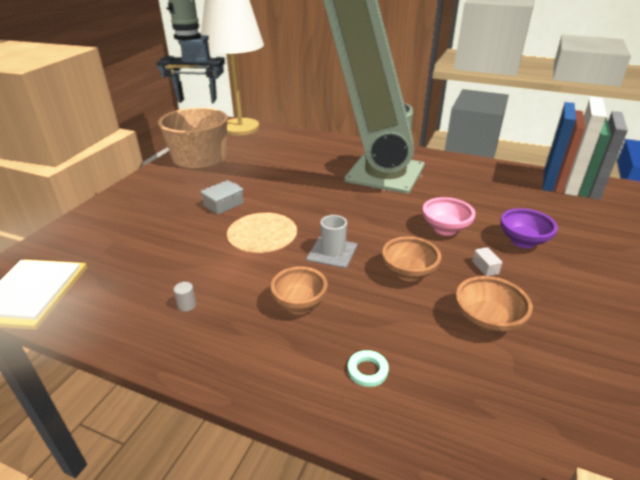

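The top view shows three wooden covers at (150,215), (235,253) and (318,165). The mat is at (408,258) and the cup with its balls at (322,258). The pink and purple bowls at (215,353) and (127,364) are the look-alikes. Next I'll measure the rims.

```bash
cat > m.py <<'E'
from h import *
def rimfit(n,im,uv,r=45,z=59):
    hsv=cv2.cvtColor(im,cv2.COLOR_RGB2HSV); 
    m=((hsv[:,:,2]>125)&(hsv[:,:,1]>90)&(hsv[:,:,0]<25)).astype(np.uint8)
    k=np.zeros_like(m); cv2.circle(k,(int(uv[0]),int(uv[1])),r,1,-1); m&=k
    m=cv2.morphologyEx(m,cv2.MORPH_OPEN,np.ones((3,3),np.uint8))
    c=max(cv2.findContours(m,0,1)[0],key=cv2.contourArea)
    c=cv2.convexHull(c)[:,0]
    P=np.array([back(n,q,z)[:2] for q in c])
    (cx,cy),(a,b),_=cv2.fitEllipse(P.astype(np.float32)); return cx,cy,a,b
if __name__=="__main__":
    im=cv2.imread("pics/top0.png")[:,:,::-1].copy()
    for uv in[(150,215),(235,253),(318,165)]:
        print(np.round(rimfit("top",im,uv),1), im[uv[1],uv[0]])
    print(im[215,100],im[215,122:130])
    print(back("top",(409,258),6),back("top",(322,256),4),back("top",(322,257),84))
    K,Rm,t=cam("top");print(-Rm.T@t)
E
python3 m.py
```

```text
[552.1 380.9 187.7 201.5] [247 183 122]
[465.1 191.7 195.2 197.2] [233 161 108]
[657.2   6.5 199.5 202.1] [249 189 126]
[149  94  67] [[130  87  58]
 [137  92  62]
 [140  93  63]
 [145  97  66]
 [151 101  68]
 [156 104  70]
 [157 105  71]
 [153 102  69]]
[ 448.06675212 -198.74513471    6.        ] [456.2814313    0.57438766   4.        ] [451.5683107    1.95518479  84.        ]
[ 417.33627417   20.86839636 1214.99906314]
```

Rim widths of 65, 59 and 52 px match cover1, cover2 and cover3 (144, 130 and 116 mm), so cover4 is absent. I'll add a circle refiner, and move to above the mat with yaw 90, where tool x is world y and tool y is world x.

```bash
cat > m.py <<'E'
from h import *
from scipy.ndimage import map_coordinates
from scipy.optimize import minimize
def grad(im):
    g=cv2.GaussianBlur(im,(0,0),1.0).astype(np.float32)
    return np.sqrt(sum(cv2.Sobel(g[:,:,c],cv2.CV_32F,1,0)**2+cv2.Sobel(g[:,:,c],cv2.CV_32F,0,1)**2 for c in range(3)))
A=np.linspace(0,2*np.pi,120,endpoint=False)
def score(G,c,xy,rz):
    K,Rm,t=c; s=0
    for r,z in rz:
        P=np.c_[xy[0]+r*np.cos(A),xy[1]+r*np.sin(A),0*A+z]@Rm.T+t
        q=P@K.T; q=q[:,:2]/q[:,2:]
        s+=np.minimum(map_coordinates(G,[q[:,1],q[:,0]],order=1,mode='constant'),300).mean()
    return s
def fit(n,im,xy,rz,w=30):
    G=grad(im); c=cam(n)
    g=[(score(G,c,(xy[0]+a,xy[1]+b),rz),xy[0]+a,xy[1]+b) for a in range(-w,w+1,3) for b in range(-w,w+1,3)]
    b=max(g); o=minimize(lambda p:-score(G,c,p,rz),b[1:],method="Nelder-Mead",options=dict(initial_simplex=[[b[1],b[2]],[b[1]+2,b[2]],[b[1],b[2]+2]]))
    return np.round(o.x,1),round(-o.fun,1)
D={1:72,2:65,3:58,4:51}
def cover(n,im,i,xy,zb=0,w=30): return fit(n,im,xy,[(D[i],zb+59),(D[i]-8,zb+59)],w)
E
cat > t.py <<'E'
from m import *
im=cv2.imread("pics/top0.png")[:,:,::-1].copy()
for xy in[(547,381),(465,190),(657,7)]:
    print([(i,*cover("top",im,i,xy)) for i in D])
print("mat",fit("top",im,(447,-198),[(90,6)]),"cup",fit("top",im,(452,2),[(31,84),(27,84)],12))
im=cv2.imread("pics/scene0.png")[:,:,::-1].copy()
for i,xy in enumerate([(547,381),(465,190),(657,7)]): print("scene",cover("scene",im,i+1,xy))
print("mat",fit("scene",im,(447,-198),[(90,6)]),"cup",fit("scene",im,(452,2),[(31,84),(27,84)],12))
E
python3 t.py
python3 -m jog '.728 -.5 0 0 0 -.802;.728 -.5 0 0 0 -.802;.728 -.5 0 0 0 -.802;.728 -.5 0 0 0 -.802;.728 -.5 0 0 0 -.802;.728 -.5 0 0 0 -.802;.728 -.5 0 0 0 -.802;.728 -.5 0 0 0 -.802;.728 -.5 0 0 0 -.802;.728 -.5 0 0 0 -.802;.728 -.5 0 0 0 -.802;.728 -.5 0 0 0 -.802;.728 -.5 0 0 0 -.802;.728 -.5 0 0 0 -.802;.728 -.5 0 0 0 -.802'
```

```text
[(1, array([552.9, 381.1]), np.float64(440.1)), (2, array([547.6, 387.1]), np.float64(259.6)), (3, array([552., 396.]), np.float64(239.3)), (4, array([549., 403.]), np.float64(227.1))]
[(1, array([465.9, 196.3]), np.float64(301.6)), (2, array([465.7, 195. ]), np.float64(461.7)), (3, array([466.1, 203.1]), np.float64(274.8)), (4, array([462.9, 173.6]), np.float64(258.5))]
[(1, array([655.2,  -7.2]), np.float64(210.2)), (2, array([658.4,   9.8]), np.float64(306.1)), (3, array([658.1,   8.6]), np.float64(485.2)), (4, array([666.2,   9.1]), np.float64(319.9))]
mat (array([ 450., -195.]), np.float64(300.0)) cup (array([450.3,  -2.1]), np.float64(437.9))
scene (array([554.9, 378.7]), np.float64(392.3))
scene (array([467.8, 193.3]), np.float64(352.5))
scene (array([659.3,   7.3]), np.float64(352.3))
mat (array([ 451.7, -197.1]), np.float64(299.6)) cup (array([446.2,  -2.8]), np.float64(433.0))
time_s: 2.45
ee_pos: [445.5, -198.5, 236.0]
ee_rot: [-180.0, 0.0, 90.0]
force: [0.4, 0.3, -0.7]
gripper_width: 91.0
```

```bash
python3 -m jog '.8 .08 0 0 0 0;.8 .08 0 0 0 0;.8 .08 0 0 0 0;.8 .08 0 0 0 0;.8 .08 0 0 0 0;.8 .08 0 0 0 0;.8 .08 0 0 0 0;.8 .08 0 0 0 0;.8 .08 0 0 0 0;.8 .08 0 0 0 0;.8 .08 0 0 0 0;.8 .08 0 0 0 0'
python3 -m jog '.358 0 0 0 0 0;.358 0 0 0 0 0;.358 0 0 0 0 0;.358 0 0 0 0 0;.358 0 0 0 0 0;.358 0 0 0 0 0;.358 0 0 0 0 0'
python3 - <<'E'
from m import *
print(state()['ee_pos'])
im=save("wrist","w1")
print("wrist",cover("wrist",im,1,(553,380)))
im=save("top","t1"); print("top",cover("top",im,1,(553,380)))
E
```

```text
time_s: 3.45
ee_pos: [486.0, 201.1, 235.5]
ee_rot: [-180.0, 0.1, 90.0]
force: [0.1, 0.0, -0.1]
gripper_width: 91.2
time_s: 4.03
ee_pos: [486.4, 378.2, 234.9]
ee_rot: [-179.9, 0.2, 89.9]
force: [-0.1, -0.9, 0.2]
gripper_width: 90.8
[486.44612306 378.23051047 234.91038109]
wrist (array([553.1, 377.7]), np.float64(470.4))
top (array([553. , 381.4]), np.float64(382.2))
```

View pics/w1.png

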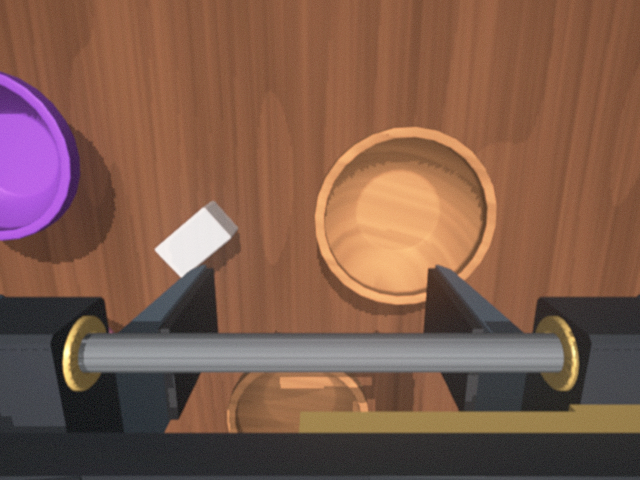

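```bash
python3 -m jog '.002 -.002 .2 0 0 0;.002 -.002 .2 0 0 0;.002 -.002 .28 0 0 0;.002 -.002 .31 0 0 0;.002 -.002 .331 0 0 0;.002 -.002 .331 0 0 0;.002 -.002 .331 0 0 0'
python3 -m jog '0 0 0 0 0 0;0 0 0 0 0 0;0 0 0 0 0 0;0 0 0 0 0 0;0 0 0 0 0 0;0 0 0 0 0 0;0 0 0 0 0 0;0 0 0 0 0 0;0 0 0 0 0 0;0 0 0 0 0 0' -1 30
python3 -m jog '0 0 -.04 0 0 0;0 0 -.08 0 0 0;0 0 -.14 0 0 0;0 0 -.2 0 0 0;0 0 -.2 0 0 0;0 0 -.2 0 0 0'
```

```text
time_s: 4.72
ee_pos: [486.4, 377.6, 71.1]
ee_rot: [180.0, 0.1, 89.8]
force: [1.1, 0.5, 0.7]
gripper_width: 91.2
time_s: 5.55
ee_pos: [486.3, 377.7, 71.0]
ee_rot: [180.0, 0.1, 89.8]
force: [0.4, 0.1, -1.0]
gripper_width: 27.5
time_s: 6.05
ee_pos: [487.2, 378.5, 173.1]
ee_rot: [179.8, -0.1, 89.8]
force: [0.8, 0.2, -1.2]
gripper_width: 0.4
```

The fingers hadn't finished closing when I lifted. I'll reopen and look.

```bash
python3 -m jog '0 0 -.1 0 0 0;0 0 -.1 0 0 0;0 0 -.1 0 0 0;0 0 -.1 0 0 0;0 0 -.1 0 0 0;0 0 -.1 0 0 0' -0.1
python3 - <<'E'
from m import *
print(state()['ee_pos'],state()['gripper_width'])
im=save("wrist","w2")
print("wrist",cover("wrist",im,1,(553,380)))
im=save("top","t2"); print("top",cover("top",im,1,(553,380)))
im=save("scene","s2"); print("scene",cover("scene",im,1,(553,380)))
E
```

```text
time_s: 6.55
ee_pos: [486.2, 377.8, 220.9]
ee_rot: [180.0, 0.1, 89.8]
force: [-0.2, 0.4, -0.6]
gripper_width: 37.6
[486.21020622 377.84680765 220.89022858] 37.628319285229864
wrist (array([553.2, 378.3]), np.float64(438.8))
top (array([552.8, 381.5]), np.float64(364.3))
scene (array([554.9, 378.8]), np.float64(395.2))
```

```bash
python3 -m jog '.003 -.002 .15 0 0 0;.003 -.002 .22 0 0 0;.003 -.002 .27 0 0 0;.003 -.002 .29 0 0 0;.003 -.002 .304 0 0 0;.003 -.002 .304 0 0 0;.003 -.002 .304 0 0 0;.003 -.002 .304 0 0 0'
python3 -m jog '0 0 0 0 0 0;0 0 0 0 0 0;0 0 0 0 0 0;0 0 0 0 0 0;0 0 0 0 0 0;0 0 0 0 0 0;0 0 0 0 0 0;0 0 0 0 0 0;0 0 0 0 0 0;0 0 0 0 0 0;0 0 0 0 0 0;0 0 0 0 0 0' -1 30
```

```text
time_s: 7.37
ee_pos: [487.3, 380.6, 71.9]
ee_rot: [179.7, -0.1, 89.8]
force: [0.6, 0.8, 0.7]
gripper_width: 41.1
time_s: 8.37
ee_pos: [486.9, 380.6, 72.1]
ee_rot: [179.7, -0.1, 89.8]
force: [-2.8, 0.1, 5.2]
gripper_width: 10.7
```

```bash
python3 -m jog '0 0 -.02 0 0 0;0 0 -.05 0 0 0;0 0 -.09 0 0 0;0 0 -.14 0 0 0;0 0 -.19 0 0 0;0 0 -.22 0 0 0;0 0 -.22 0 0 0;0 0 -.22 0 0 0' -1 45
python3 - <<'E'
from m import *
print(state()['ee_pos'],state()['gripper_width'],state()['ee_rot'])
save("scene","s3")
im=save("wrist","w3"); print(fit("wrist",im,(553,380),[(72,169),(64,169)]))
E
```

```text
time_s: 9.03
ee_pos: [486.9, 380.5, 182.5]
ee_rot: [179.6, -0.2, 89.8]
force: [0.1, -0.8, -1.4]
gripper_width: 10.2
[486.85202008 380.48552283 182.50050898] 10.174413568516378 [ 1.79644169e+02 -1.62092153e-01  8.97698906e+01]
(array([554.2, 385.3]), np.float64(159.2))
```

View pics/s3.png

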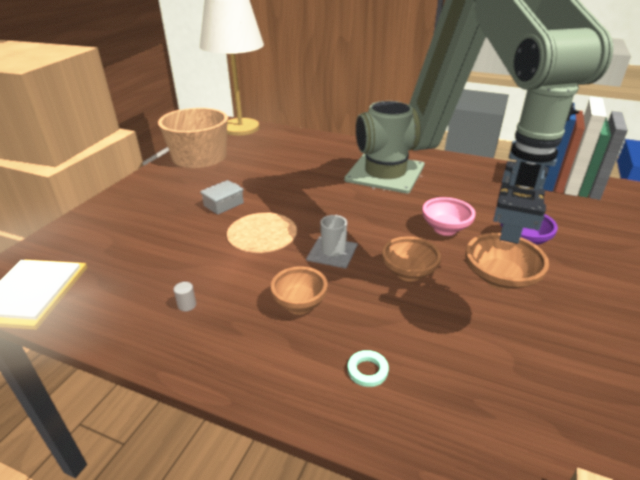

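```bash
python3 -m jog '-.03 -.005 0 0 0 0;-.08 -.014 0 0 0 0;-.14 -.025 0 0 0 0;-.2 -.035 0 0 0 0;-.26 -.046 0 0 0 0;-.32 -.056 0 0 0 0;-.38 -.067 0 0 0 0;-.44 -.077 0 0 0 0;-.5 -.088 0 0 0 0;-.56 -.098 0 0 0 0;-.62 -.109 0 0 0 0;-.68 -.119 0 0 0 0;-.74 -.13 0 0 0 0;-.78 -.137 0 0 0 0;-.8 -.14 0 0 0 0;-.8 -.14 0 0 0 0'
python3 -m jog '-.03 -.006 0 0 0 0;-.08 -.016 0 0 0 0;-.14 -.027 0 0 0 0;-.2 -.038 0 0 0 0;-.26 -.05 0 0 0 0;-.31 -.06 0 0 0 0;-.34 -.066 0 0 0 0;-.352 -.067 0 0 0 0;-.352 -.067 0 0 0 0;-.352 -.067 0 0 0 0'
python3 - <<'E'
from m import *
print(state()['ee_pos'],state()['gripper_width'])
save("scene","s4")
im=save("top","t4"); print([(z,*fit("top",im,(450,-196),[(72,z),(64,z)])) for z in (160,165,170,175)])
E
```

```text
time_s: 10.47
ee_pos: [413.3, -21.3, 179.3]
ee_rot: [180.0, 0.0, 89.6]
force: [-0.3, 0.8, -1.5]
gripper_width: 10.4
time_s: 11.3
ee_pos: [378.9, -196.0, 178.8]
ee_rot: [-180.0, -0.1, 89.6]
force: [-0.3, 0.2, -1.9]
gripper_width: 10.1
[ 378.91108279 -195.99873822  178.84441373] 10.113879883084083
[(160, array([ 447.9, -194.1]), np.float64(359.6)), (165, array([ 447.1, -194.3]), np.float64(361.1)), (170, array([ 446.7, -193.6]), np.float64(364.6)), (175, array([ 446.3, -192.8]), np.float64(366.4))]
```

View pics/s4.png

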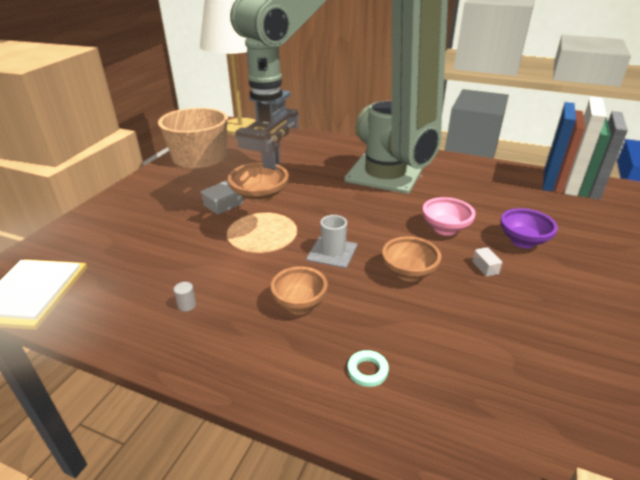

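```bash
python3 -m jog '0 .004 .05 0 0 0;0 .006 .11 0 0 0;0 .006 .15 0 0 0;0 .006 .175 0 0 0;0 .006 .19 0 0 0;0 .006 .196 0 0 0;0 .006 .2 0 0 0;0 .006 .202 0 0 0;0 .006 .203 0 0 0;0 .006 .203 0 0 0'
```

```text
time_s: 12.23
ee_pos: [382.2, -195.7, 78.3]
ee_rot: [179.9, -0.0, 89.7]
force: [-0.8, 1.5, 2.5]
gripper_width: 10.0
```

```bash
python3 -m jog '0 0 0 0 0 0;0 0 0 0 0 0;0 0 0 0 0 0;0 0 0 0 0 0;0 0 0 0 0 0;0 0 0 0 0 0;0 0 0 0 0 0;0 0 -.1 0 0 0;0 0 -.2 0 0 0;0 0 -.28 0 0 0;0 0 -.28 0 0 0' -0.1
python3 -m jog '.4 .046 0 0 0 0;.4 .046 0 0 0 0;.4 .046 0 0 0 0;.4 .046 0 0 0 0;.4 .046 0 0 0 0;.4 .046 0 0 0 0;.78 .046 0 0 0 0;.78 .046 0 0 0 0;.78 .046 0 0 0 0;.78 .046 0 0 0 0;.78 .046 0 0 0 0;.78 .046 0 0 0 0;.78 .046 0 0 0 0'
cat > look.py <<'E'
from m import *
import sys
# args: tag, then i,x,y,zb triples
s=state(); print(np.round(s['ee_pos'],1),np.round(s['ee_rot'],1),round(s['gripper_width'],1))
for n in("top","wrist","scene"):
    im=save(n,n[0]+sys.argv[1])
    for a in sys.argv[2:]:
        i,x,y,zb=map(float,a.split(',')); print(n,a,*cover(n,im,int(i),(x,y),zb,45))
E
python3 look.py 5 1,450,-196,6 2,466,194,0 3,658,8,0
```

```text
time_s: 13.15
ee_pos: [384.3, -197.0, 223.7]
ee_rot: [179.5, 0.2, 89.7]
force: [-0.5, -0.1, -0.1]
gripper_width: 40.8
time_s: 14.23
ee_pos: [409.4, 193.2, 222.0]
ee_rot: [179.5, 0.3, 89.8]
force: [0.1, 0.1, 0.1]
gripper_width: 41.3
[409.4 193.2 222. ] [179.5   0.3  89.8] 41.3
top 1,450,-196,6 [ 450.7 -194.9] 309.5
top 2,466,194,0 [465.4 197.1] 357.9
top 3,658,8,0 [658.1   8.6] 485.8
wrist 1,450,-196,6 [ 495. -151.] 0.0
wrist 2,466,194,0 [465.4 191.7] 487.3
wrist 3,658,8,0 [613.3  49.1] 129.5
scene 1,450,-196,6 [ 450.3 -203.6] 244.3
scene 2,466,194,0 [467.8 193.2] 353.0
scene 3,658,8,0 [659.3   7.3] 355.3
```

```bash
python3 -m jog '0 -.009 .12 0 0 0;0 -.009 .2 0 0 0;0 -.009 .26 0 0 0;0 -.009 .29 0 0 0;0 -.009 .304 0 0 0;0 -.009 .305 0 0 0;0 -.009 .305 0 0 0;0 -.009 .305 0 0 0'
python3 -m jog '0 0 0 0 0 0;0 0 0 0 0 0;0 0 0 0 0 0;0 0 0 0 0 0;0 0 0 0 0 0;0 0 0 0 0 0;0 0 0 0 0 0;0 0 0 0 0 0;0 0 0 0 0 0;0 0 0 0 0 0;0 0 0 0 0 0;0 0 0 0 0 0' -1 45
```

```text
time_s: 15.05
ee_pos: [407.8, 191.1, 71.3]
ee_rot: [179.3, 0.2, 89.6]
force: [-0.5, 0.4, 0.2]
gripper_width: 41.1
time_s: 16.05
ee_pos: [407.5, 191.1, 71.4]
ee_rot: [179.3, 0.2, 89.5]
force: [-3.7, 0.8, 4.2]
gripper_width: 10.3
```

```bash
python3 -m jog '0 0 -.02 0 0 0;0 0 -.05 0 0 0;0 0 -.09 0 0 0;0 0 -.14 0 0 0;0 0 -.19 0 0 0;0 0 -.23 0 0 0;0 0 -.24 0 0 0;0 0 -.24 0 0 0'
python3 -m jog '-.03 0 0 0 0 0;-.08 -.002 0 0 0 0;-.14 -.005 0 0 0 0;-.2 -.01 0 0 0 0;-.26 -.015 0 0 0 0;-.32 -.02 0 0 0 0;-.38 -.025 0 0 0 0;-.44 -.027 0 0 0 0;-.5 -.03 0 0 0 0;-.56 -.032 0 0 0 0;-.62 -.035 0 0 0 0;-.68 -.035 0 0 0 0;-.73 -.035 0 0 0 0;-.76 -.035 0 0 0 0;-.772 -.035 0 0 0 0;-.772 -.035 0 0 0 0;-.772 -.035 0 0 0 0'
python3 look.py 6 1,450,-196,6 2,450,-196,118
```

```text
time_s: 16.72
ee_pos: [407.2, 191.8, 192.3]
ee_rot: [179.1, 0.1, 89.6]
force: [0.3, 0.9, -1.5]
gripper_width: 10.0
time_s: 18.13
ee_pos: [386.1, -193.4, 191.6]
ee_rot: [179.2, 0.0, 89.5]
force: [-0.5, 0.2, -0.9]
gripper_width: 10.2
[ 386.1 -193.4  191.6] [179.2   0.   89.5] 10.2
top 1,450,-196,6 [ 450.5 -216.2] 387.7
top 2,450,-196,118 [ 447.4 -192.9] 387.4
wrist 1,450,-196,6 [ 449.2 -196.6] 233.8
wrist 2,450,-196,118 [ 448.  -194.3] 311.0
scene 1,450,-196,6 [ 473.4 -177.9] 266.1
scene 2,450,-196,118 [ 445. -194.] 267.7
```

```bash
python3 -c "
import cv2,numpy as np
a=cv2.imread('pics/s6.png')[100:340,120:440];b=cv2.imread('pics/t6.png')[140:380,250:570]
cv2.imwrite('pics/c6.png',np.vstack([cv2.resize(a,None,fx=1.25,fy=1.25),cv2.resize(b,None,fx=1.25,fy=1.25)]))"
```

```text
(no output)
```

View pics/c6.png

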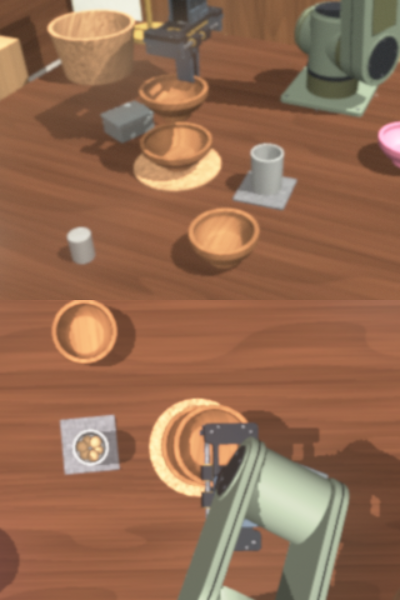

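```bash
python3 -m jog '-.005 .005 .04 0 0 0;-.005 .005 .09 0 0 0;-.005 .005 .13 0 0 0;-.005 .005 .155 0 0 0;-.005 .005 .17 0 0 0;-.005 .005 .177 0 0 0;-.005 .005 .181 0 0 0;-.005 .005 .184 0 0 0;-.005 .005 .184 0 0 0;-.005 .005 .184 0 0 0'
```

```text
time_s: 19.12
ee_pos: [390.8, -195.8, 101.1]
ee_rot: [179.1, 0.1, 89.6]
force: [1.0, 0.2, -1.1]
gripper_width: 10.0
```

```bash
python3 -m jog '0 -.003 .001 0 0 0;0 -.003 .003 0 0 0;0 -.003 .004 0 0 0;0 -.003 .004 0 0 0'
```

```text
time_s: 19.45
ee_pos: [388.7, -195.9, 99.8]
ee_rot: [179.1, 0.1, 89.6]
force: [-4.1, 0.6, 7.3]
gripper_width: 10.2
```

```bash
python3 -m jog '0 0 0 0 0 0;0 0 0 0 0 0;0 0 0 0 0 0;0 0 0 0 0 0;0 0 0 0 0 0;0 0 0 0 0 0;0 0 0 0 0 0;0 0 -.1 0 0 0;0 0 -.2 0 0 0;0 0 -.25 0 0 0;0 0 -.25 0 0 0' -0.1
python3 -m jog '.408 .428 0 0 0 0;.408 .428 0 0 0 0;.408 .428 0 0 0 0;.408 .428 0 0 0 0;.408 .428 0 0 0 0;.408 .428 0 0 0 0;.408 .428 0 0 0 0;.408 .428 0 0 0 0;.408 .428 0 0 0 0;.408 .428 0 0 0 0'
python3 look.py 7 1,450,-196,6 2,450,-196,29 3,658,8,0
python3 -c "
import cv2,numpy as np
a=cv2.imread('pics/s7.png')[100:340,120:440];b=cv2.imread('pics/t7.png')[140:380,250:570]
cv2.imwrite('pics/c7.png',np.vstack([cv2.resize(a,None,fx=1.25,fy=1.25),cv2.resize(b,None,fx=1.25,fy=1.25)]))"
```

```text
time_s: 20.37
ee_pos: [390.7, -197.7, 232.4]
ee_rot: [178.3, 0.6, 89.6]
force: [0.4, 0.1, 0.9]
gripper_width: 41.5
time_s: 21.2
ee_pos: [605.3, 5.0, 235.8]
ee_rot: [178.5, 0.6, 89.7]
force: [-0.4, 0.0, 0.3]
gripper_width: 40.9
[605.3   5.  235.8] [178.5   0.6  89.7] 40.9
top 1,450,-196,6 [ 441.8 -208.5] 278.2
top 2,450,-196,29 [ 446.8 -202.6] 272.0
top 3,658,8,0 [648.7  48.1] 297.6
wrist 1,450,-196,6 [ 461.1 -154.4] 110.1
wrist 2,450,-196,29 [ 469.  -157.5] 100.5
wrist 3,658,8,0 [657.6   5.1] 528.3
scene 1,450,-196,6 [ 418.6 -219.8] 331.6
scene 2,450,-196,29 [ 451.3 -194.9] 305.2
scene 3,658,8,0 [659.3   7.3] 353.4
```

View pics/c7.png

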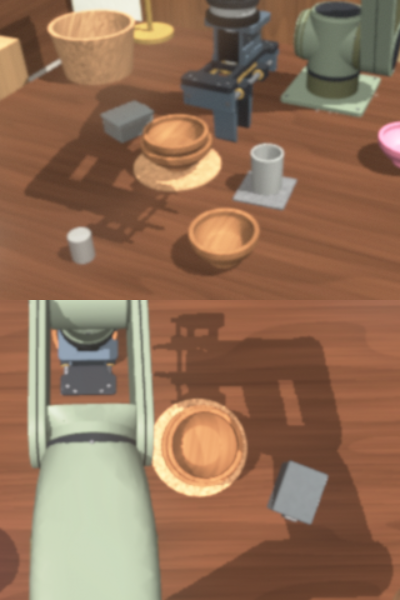

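```bash
python3 -m jog '.003 -.005 .1 .0167 .0067 0;.003 -.005 .18 .0167 .0067 0;.003 -.005 .25 .0167 .0067 0;.003 -.005 .3 .0167 .0067 0;.003 -.005 .325 .0167 .0067 0;.003 -.005 .333 .0167 .0067 0;.003 -.005 .333 .0167 .0067 0;.003 -.005 .333 .0167 .0067 0'
python3 -m jog '0 0 0 0 0 0;0 0 0 0 0 0;0 0 0 0 0 0;0 0 0 0 0 0;0 0 0 0 0 0;0 0 0 0 0 0;0 0 0 0 0 0;0 0 0 0 0 0;0 0 0 0 0 0;0 0 0 0 0 0;0 0 0 0 0 0;0 0 0 0 0 0' -1 45
```

```text
time_s: 22.02
ee_pos: [607.5, 3.0, 71.5]
ee_rot: [179.8, -0.0, 89.5]
force: [-0.2, 0.3, 0.3]
gripper_width: 41.4
time_s: 23.02
ee_pos: [607.2, 3.2, 71.9]
ee_rot: [179.8, -0.0, 89.5]
force: [-2.8, 0.9, 6.2]
gripper_width: 7.9
```

```bash
python3 -m jog '0 0 -.01 0 0 0;0 0 -.03 0 0 0;0 0 -.05 0 0 0;0 0 -.05 0 0 0'
python3 -c "
import sys;sys.argv=['',''] 
from m import *
a=save('scene','s8')[180:340,200:420];b=save('wrist','w8')
cv2.imwrite('pics/c8.png',np.vstack([cv2.resize(a,(400,290)),cv2.resize(b,(400,300))])[:,:,::-1])"
```

```text
time_s: 23.35
ee_pos: [608.9, 3.1, 99.5]
ee_rot: [179.5, -0.0, 89.5]
force: [0.6, 0.3, -0.5]
gripper_width: 7.6
```

View pics/c8.png

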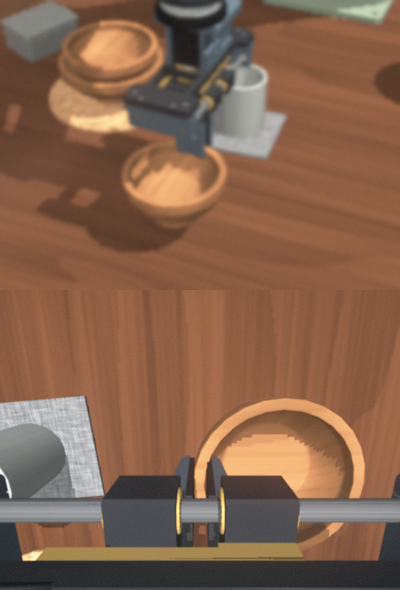

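```bash
python3 -m jog '0 0 -.03 0 0 0;0 0 -.08 0 0 0;0 0 -.13 0 0 0;0 0 -.17 0 0 0;0 0 -.186 0 0 0;0 0 -.186 0 0 0'
python3 -m jog '-.02 -.02 0 0 0 0;-.06 -.065 0 0 0 0;-.1 -.11 0 0 0 0;-.15 -.16 0 0 0 0;-.2 -.21 0 0 0 0;-.25 -.27 0 0 0 0;-.3 -.32 0 0 0 0;-.35 -.37 0 0 0 0;-.38 -.41 0 0 0 0;-.397 -.426 0 0 0 0;-.397 -.426 0 0 0 0;-.397 -.426 0 0 0 0'
python3 look.py 9 3,450,-196,118
```

```text
time_s: 23.95
ee_pos: [608.2, 3.1, 192.6]
ee_rot: [179.4, -0.0, 89.5]
force: [0.5, -0.5, -1.5]
gripper_width: 7.8
time_s: 24.95
ee_pos: [392.1, -193.6, 189.2]
ee_rot: [179.6, -0.1, 89.4]
force: [-0.1, 0.7, -1.5]
gripper_width: 7.9
[ 392.1 -193.6  189.2] [ 1.796e+02 -1.000e-01  8.940e+01] 7.9
top 3,450,-196,118 [ 446.  -193.7] 365.4
wrist 3,450,-196,118 [ 446. -195.] 275.4
scene 3,450,-196,118 [ 455.1 -182.4] 249.2
```

```bash
python3 -m jog '-.002 .005 .03 0 0 0;-.002 .005 .07 0 0 0;-.002 .005 .1 0 0 0;-.002 .005 .118 0 0 0;-.002 .005 .126 0 0 0;-.002 .005 .13 0 0 0;-.002 .005 .132 0 0 0;-.002 .005 .132 0 0 0'
```

```text
time_s: 25.77
ee_pos: [397.2, -194.0, 124.4]
ee_rot: [179.4, -0.1, 89.6]
force: [-0.4, 0.1, -1.4]
gripper_width: 7.9
```

```bash
python3 -m jog '0 -.002 .002 0 0 0;-.003 -.003 .004 0 0 0;-.003 -.003 .005 0 0 0;-.003 -.003 .005 0 0 0'
```

```text
time_s: 26.1
ee_pos: [395.6, -195.0, 123.1]
ee_rot: [179.4, -0.1, 89.5]
force: [-3.4, 3.3, 9.7]
gripper_width: 7.7
```

```bash
python3 -m jog '0 0 0 0 0 0;0 0 0 0 0 0;0 0 0 0 0 0;0 0 0 0 0 0;0 0 0 0 0 0;0 0 0 0 0 0;0 0 0 0 0 0;0 0 -.05 0 0 0;0 0 -.1 0 0 0;0 0 -.16 0 0 0;0 0 -.2 0 0 0;0 0 -.2 0 0 0' -0.1
python3 -m jog '.386 .108 0 0 0 0;.386 .108 0 0 0 0;.386 .108 0 0 0 0;.386 .108 0 0 0 0;.386 .108 0 0 0 0;.386 .108 0 0 0 0;.386 .108 0 0 0 0;.386 .108 0 0 0 0;.386 .108 0 0 0 0' 1
python3 look.py 10 1,450,-196,6 2,450,-196,29 3,450,-196,52
python3 - <<'E'
from m import *
for n in("top","scene","wrist"):
    im=cv2.imread(f"pics/{n[0]}10.png")[:,:,::-1].copy()
    print(n,fit(n,im,(449,-2),[(31,84),(27,84)],12))
a=cv2.imread('pics/s10.png')[130:310,160:400];b=cv2.imread('pics/t10.png')[170:350,290:530]
cv2.imwrite('pics/c10.png',np.vstack([cv2.resize(a,(400,300)),cv2.resize(b,(400,300))]))
E
```

```text
time_s: 27.1
ee_pos: [396.8, -196.4, 227.3]
ee_rot: [178.9, 0.1, 89.5]
force: [0.7, -0.1, 0.2]
gripper_width: 40.9
time_s: 27.85
ee_pos: [451.8, -4.9, 227.3]
ee_rot: [179.0, 0.2, 89.5]
force: [-0.4, -0.5, 0.1]
gripper_width: 91.2
[451.8  -4.9 227.3] [179.    0.2  89.5] 91.2
top 1,450,-196,6 [ 436.4 -158.6] 317.4
top 2,450,-196,29 [ 429.8 -149.5] 301.5
top 3,450,-196,52 [ 423.4 -151.1] 283.9
wrist 1,450,-196,6 [ 446.  -152.9] 197.9
wrist 2,450,-196,29 [ 444.1 -163. ] 138.0
wrist 3,450,-196,52 [ 447.7 -150.6] 140.0
scene 1,450,-196,6 [ 481.4 -174.9] 266.8
scene 2,450,-196,29 [ 436.8 -237.6] 211.1
scene 3,450,-196,52 [ 456.7 -243.1] 209.2
top (array([423.8,  53.8]), np.float64(369.1))
scene (array([446.1,  -2.8]), np.float64(433.4))
wrist (array([450.1,  -0.7]), np.float64(562.9))
```

View pics/c10.png

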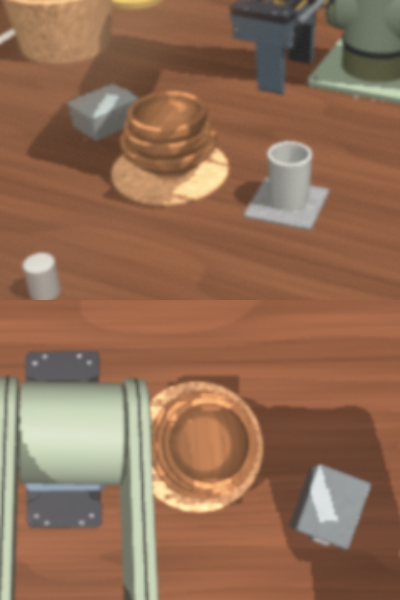

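View pics/w10.png

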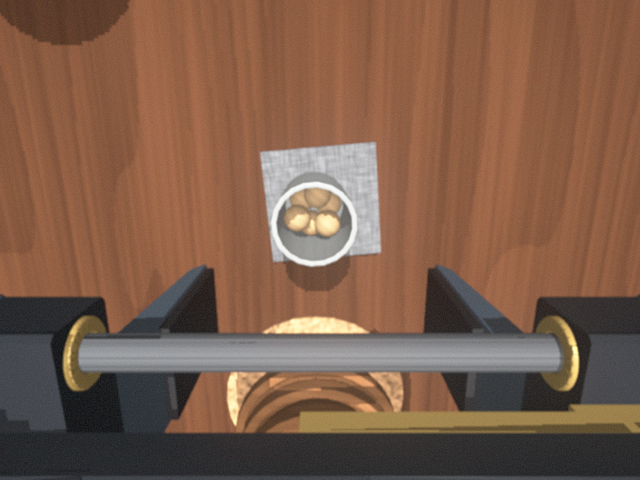

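The three rims look concentric and evenly stepped in c10. In w10 the cup on its coaster holds about 6 balls. Now I'll descend on the cup.

```bash
python3 -m jog '.01 -.005 .1 .011 .002 0;.01 -.005 .16 .011 .002 0;.01 -.005 .21 .011 .002 0;.01 -.005 .25 .011 .002 0;.01 -.005 .27 .011 .002 0;.01 -.005 .283 .011 .002 0;.01 -.005 .285 .011 .002 0;.01 -.005 .285 .011 .002 0'
```

```text
time_s: 28.67
ee_pos: [452.4, -0.8, 85.4]
ee_rot: [179.9, -0.0, 89.4]
force: [0.0, 0.4, 0.2]
gripper_width: 91.1
```

```bash
python3 -m jog '0 -.003 0 0 0 0;0 -.004 0 0 0 0;0 -.004 .003 0 0 0;0 -.004 .003 0 0 0;0 -.004 .003 0 0 0;0 -.004 .003 0 0 0;0 -.004 .003 0 0 0;0 -.004 .003 0 0 0;0 -.004 .003 0 0 0;0 -.004 .003 0 0 0;0 -.004 .003 0 0 0;0 -.004 .003 0 0 0' -1 50
python3 -m jog '0 0 -.01 0 0 0;0 0 -.04 0 0 0;0 0 -.09 0 0 0;0 0 -.15 0 0 0;0 0 -.2 0 0 0;0 0 -.23 0 0 0;0 0 -.24 0 0 0;0 0 -.24 0 0 0'
```

```text
time_s: 29.67
ee_pos: [450.4, -0.8, 84.1]
ee_rot: [179.9, -0.0, 89.4]
force: [-1.3, -0.9, 5.3]
gripper_width: 60.3
time_s: 30.33
ee_pos: [450.8, -0.8, 204.9]
ee_rot: [179.8, -0.0, 89.4]
force: [-0.5, -0.3, -1.5]
gripper_width: 60.3
```

```bash
python3 -m jog '0 0 -.02 0 .08 0;0 0 -.04 0 .167 0;0 0 -.04 0 .167 0;0 0 -.04 0 .167 0'; python3 -c "
from workcell import *;print(state()['qpos'].round(1))"
```

```text
time_s: 30.67
ee_pos: [450.1, -2.4, 223.2]
ee_rot: [180.0, -15.0, 89.2]
force: [-0.6, 0.6, -2.0]
gripper_width: 60.1
[-12.    8.7 106.3  15.8  68.7 -17.4]
```

```bash
python3 -m jog '-.02 0 -.005 0 0 0;-.06 0 -.016 0 0 0;-.11 0 -.03 0 .02 0;-.16 0 -.043 0 .05 0;-.21 0 -.056 0 .08 0;-.26 0 -.07 0 .12 0;-.3 0 -.08 0 .16 0;-.33 0 -.088 0 .2 0;-.344 0 -.092 0 .24 0;-.344 0 -.092 0 .278 0;-.344 0 -.092 0 .278 0;-.344 0 -.092 0 .278 0'; python3 -c "
from workcell import *
from scipy.spatial.transform import Rotation as R
s=state();print(s['qpos'].round(1));print(R.from_euler('xyz',s['ee_rot'],degrees=True).as_matrix().round(3))"
```

```text
time_s: 31.67
ee_pos: [447.1, -180.4, 221.6]
ee_rot: [-179.8, -40.0, 89.0]
force: [-0.1, 1.0, -1.9]
gripper_width: 60.0
[-41.8  23.1  95.6  28.9  90.1 -48.4]
[[ 0.013  1.     0.007]
 [ 0.766 -0.015  0.642]
 [ 0.642 -0.003 -0.767]]
```

```bash
python3 -m jog '-.01 .002 .012 0 .04 0;-.02 .004 .024 0 .1 0;-.03 .004 .036 0 .15 0;-.041 .004 .049 0 .2 0;-.041 .004 .049 0 .24 0;-.041 .004 .049 0 .278 0;-.041 .004 .049 0 .278 0;-.041 .004 .049 0 .278 0'
python3 -c "
from m import *
a=save('scene','s11')[100:310,120:400];b=save('top','t11')[170:350,290:530]
cv2.imwrite('pics/c11.png',np.vstack([cv2.resize(a,(400,300)),cv2.resize(b,(400,300))])[:,:,::-1])
s=state();print(R.from_euler('xyz',s['ee_rot'],degrees=True).as_matrix().round(3))"
```

```text
time_s: 32.33
ee_pos: [449.2, -179.6, 189.1]
ee_rot: [-179.4, -64.8, 88.7]
force: [0.3, -0.2, -1.2]
gripper_width: 60.1
[[ 0.008  1.     0.011]
 [ 0.426 -0.013  0.905]
 [ 0.905 -0.003 -0.426]]
```

View pics/c11.png

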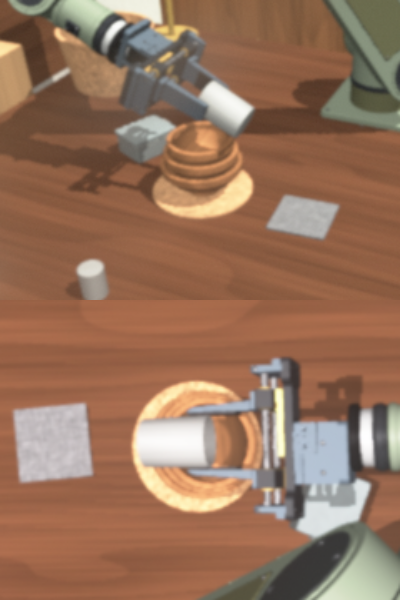

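```bash
python3 -m jog '-.004 0 .002 0 .02 0;-.008 0 .004 0 .04 0;-.012 0 .006 0 .06 0;-.016 0 .008 0 .08 0;-.018 0 .009 0 .1 0;-.018 0 .009 0 .12 0;-.018 0 .009 0 .14 0;-.018 0 .009 0 .16 0;-.018 0 .009 0 .18 0;-.018 0 .009 0 .2 0;-.018 0 .009 0 .22 0;-.018 0 .009 0 .24 0;-.018 0 .009 0 .26 0;-.018 0 .009 0 .28 0;-.018 0 .009 0 .3 0;-.018 0 .009 0 .32 0;-.018 0 .009 0 .34 0;-.018 0 .009 0 .36 0;-.018 0 .009 0 .38 0;-.018 0 .009 0 .39 0'
python3 -m jog '0 0 0 0 0 0;0 0 0 0 0 0;0 0 0 0 0 0;0 0 0 0 0 0;0 0 0 0 0 0;0 0 0 0 0 0;0 0 0 0 0 0;0 0 0 0 0 0;0 0 0 0 0 0;0 0 0 0 0 0'
python3 -c "
from m import *
a=save('scene','s12')[100:310,120:400];b=save('top','t12')[170:350,290:530]
cv2.imwrite('pics/c12.png',np.vstack([cv2.resize(a,(400,300)),cv2.resize(b,(400,300))])[:,:,::-1])
s=state();print(s['qpos'].round(1),R.from_euler('xyz',s['ee_rot'],degrees=True).as_matrix().round(3))"
```

```text
time_s: 34.1
ee_pos: [449.2, -179.3, 179.7]
ee_rot: [-1.1, -79.9, -89.6]
force: [-0.3, 1.2, -2.4]
gripper_width: 60.1
time_s: 34.93
ee_pos: [449.2, -179.4, 179.8]
ee_rot: [-1.1, -79.9, -89.7]
force: [0.2, -0.1, -1.2]
gripper_width: 60.1
[-48.6  52.9  96.8  50.6 121.3 -66.5] [[ 0.001  1.     0.013]
 [-0.175 -0.013  0.984]
 [ 0.985 -0.003  0.175]]
```

View pics/c12.png

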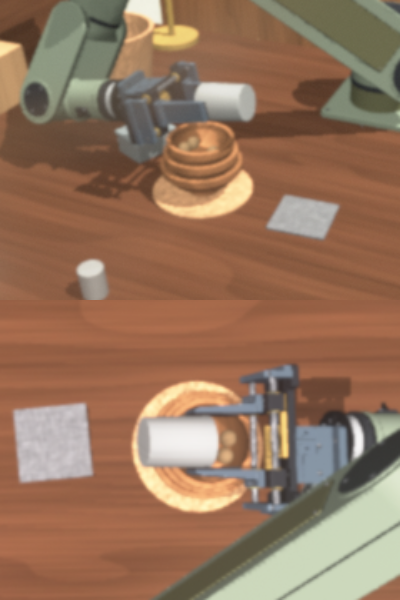

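```bash
python3 -m jog '0 0 0 0 .03 0;0 0 0 0 .06 0;0 0 0 0 .06 0;0 0 0 0 .03 0;0 0 0 0 .06 0;0 0 0 0 .06 0'
python3 -m jog '.03 0 .005 0 0 0;.07 0 .012 0 -.05 0;.09 0 .016 0 -.12 0;.1 0 .018 0 -.19 0;.1 0 .018 0 -.26 0;.1 0 .018 0 -.33 0;.1 0 .018 0 -.4 0;.1 0 .018 0 -.47 0;.1 0 .018 0 -.54 0;.1 0 .018 0 -.6 0;.1 0 .018 0 -.65 0;.1 0 .018 0 -.65 0;.1 0 .018 0 -.65 0'
python3 -c "
from h import *
s=state();print(s['qpos'].round(1));M=R.from_euler('xyz',s['ee_rot'],degrees=True);print(M.as_matrix().round(3))
G=R.from_euler('xyz',[180,0,90],degrees=True);print('shift',M.inv().apply(np.array([450,-1,225])-s['ee_pos'])/500,'turn',(M.inv()*G).as_rotvec()/(np.pi/2))"
```

```text
time_s: 35.53
ee_pos: [449.2, -179.2, 179.3]
ee_rot: [-0.9, -74.5, -89.9]
force: [0.2, 1.3, -2.1]
gripper_width: 60.4
time_s: 36.62
ee_pos: [449.0, -183.2, 231.7]
ee_rot: [-179.8, -47.0, 89.2]
force: [0.6, -0.4, -2.1]
gripper_width: 60.1
[-43.8  25.8  93.7  32.4  95.7 -50.2]
[[ 0.01   1.     0.007]
 [ 0.682 -0.012  0.731]
 [ 0.731 -0.002 -0.683]]
shift [ 0.23888899 -0.00243696  0.27537577] turn [ 0.00169275 -0.52173597 -0.00794628]
```

```bash
python3 -m jog '.03 0 .035 0 0 0;.07 0 .08 0 -.05 0;.11 0 .13 0 -.12 0;.15 0 .18 0 -.19 0;.19 0 .22 0 -.26 0;.22 -.001 .25 0 -.33 -.002;.234 -.002 .27 .001 -.4 -.005;.239 -.002 .275 .002 -.47 -.008;.239 -.002 .275 .002 -.522 -.008;.239 -.002 .275 .002 -.522 -.008;.239 -.002 .275 .002 -.522 -.008'
cat > go.py <<'E'
from h import *
import sys
x,y,z=map(float,sys.argv[1:4])
s=state();M=R.from_euler('xyz',s['ee_rot'],degrees=True)
G=R.from_euler('xyz',[180,0,90],degrees=True);print('shift',(M.inv().apply(np.array([x,y,z])-s['ee_pos'])/500).round(4),'turn',((M.inv()*G).as_rotvec()/(np.pi/2)).round(4))
E
python3 go.py 452 -1 86
python3 -c "
from m import *
a=save('scene','s13')[100:310,120:400];b=save('wrist','w13')
cv2.imwrite('pics/c13.png',np.vstack([cv2.resize(a,(400,300)),cv2.resize(b,(400,300))])[:,:,::-1])
im=save('top','t13')
print(cover('top',im,3,(450,-196),52,9),cover('top',im,1,(450,-196),6,9))
for q in ['ball1_center']:
  for d in tip_of(q,'top'): print(d['confidence'],back('top',d['location'],90))
"
```

```text
time_s: 37.53
ee_pos: [449.3, -0.2, 224.1]
ee_rot: [-179.7, -0.1, 90.1]
force: [0.4, 0.0, -1.6]
gripper_width: 60.5
shift [-0.0022  0.0066  0.2762] turn [-0.0029 -0.0014  0.0012]
(array([ 450.8, -193.2]), np.float64(269.1)) (array([ 437.7, -195.4]), np.float64(295.8))
0.48 [ 460.75933467 -225.69465506   90.        ]
0.26 [ 449.85859818 -190.45305718   90.        ]
```

View pics/c13.png

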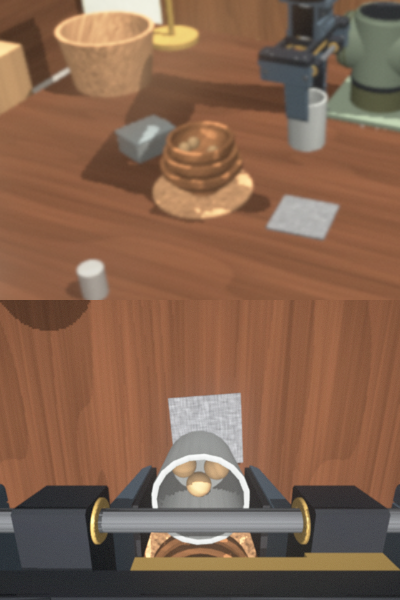

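About 3 balls are still in the cup. I'll check whether the cup pivoted in the grip during the pour.

```bash
python3 - <<'E'
from h import *
T=np.array([449.2,-179.4,179.8]);z=np.array([.013,.984,.175])
u=np.array([0,-.175,.984]) 
p=lambda P:(proj("scene",P)-[120,100])*[400/280,300/210]
for t in(0,84-4): print(t,"top edge",p(T+z*t+u*30).round(),"bot edge",p(T+z*t-u*30).round())
a=cv2.imread('pics/s12.png')[140:230,230:330]
b=cv2.imread('pics/s13.png')[130:220,290:370]
cv2.imwrite('pics/c14.png',np.hstack([cv2.resize(a,(400,360),interpolation=3),cv2.resize(b,(320,360),interpolation=3)]))
T=np.array(state()['ee_pos'])
q=lambda P:(proj("scene",P)-[290,130])*4+[400,0]
for t in(0,80): print(q(T+[0,0,-t]))
print([(p(0) if 0 else (proj("scene",np.array([449.2,-179.4,179.8])+z*t)-[230,140])*4) for t in(0,80)])
E
```

```text
0 top edge [200.  84.] bot edge [208. 118.]
80 top edge [243.  85.] bot edge [250. 119.]
[571.91684503 147.17809729]
[570.41033116 275.01046246]
[array([131.65161268, 124.1829109 ]), array([250.71921933, 126.81075243])]
```

View pics/c14.png

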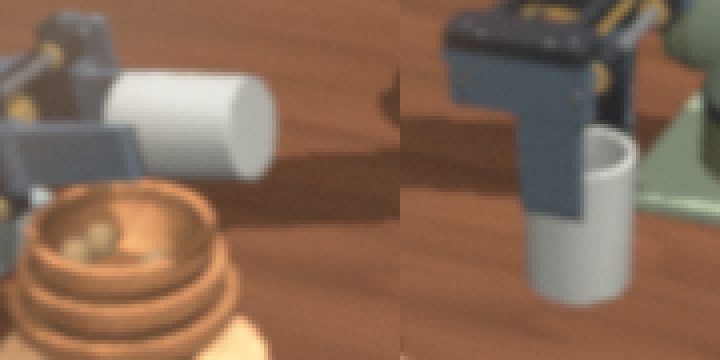

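The cup did not pivot, so the balls simply stuck at a 10° slope. I'll pour again with about 112° tilt and a shake, yawed 20° to keep the wrist clear of the grey box.

```bash
cat > go.py <<'E'
from h import *
import sys
x,y,z,tilt,yaw=(list(map(float,sys.argv[1:]))+[0,0])[:5]
s=state();M=R.from_euler('xyz',s['ee_rot'],degrees=True)
G=R.from_euler('xz',[tilt,yaw],degrees=True)*R.from_euler('xyz',[180,0,90],degrees=True)
print(s['ee_pos'].round(1),s['ee_rot'].round(1),'q',s['qpos'].round(0),'shift',(M.inv().apply(np.array([x,y,z])-s['ee_pos'])/500).round(4),'turn',((M.inv()*G).as_rotvec()/(np.pi/2)).round(4))
E
python3 go.py 446 -181 225 40 20
```

```text
[450.   -2.3 224.5] [-179.9   -0.    89.9] q [ -2.   8. 106.   0.  67.  -2.] shift [-0.3575 -0.007  -0.0012] turn [ 0.0767  0.439  -0.2152]
```

```bash
python3 -m jog '-.02 0 0 0 0 0;-.06 -.001 0 .008 .044 -.022;-.11 -.002 0 .015 .09 -.043;-.16 -.003 0 .023 .13 -.065;-.21 -.004 0 .031 .176 -.086;-.26 -.005 0 .04 .22 -.108;-.3 -.006 0 .047 .264 -.13;-.33 -.006 0 .054 .308 -.15;-.35 -.007 0 .062 .352 -.172;-.358 -.007 -.001 .07 .4 -.194;-.358 -.007 -.001 .077 .439 -.215;-.358 -.007 -.001 .077 .439 -.215'
python3 go.py 446 -181 200 75 20
```

```text
time_s: 38.73
ee_pos: [446.1, -184.3, 222.4]
ee_rot: [-179.9, -40.2, 109.7]
force: [-0.5, 0.3, -2.0]
gripper_width: 59.8
[ 446.1 -184.3  222.4] [-179.9  -40.2  109.7] q [-37.  27.  88.  21.  99. -60.] shift [-0.0241  0.0022  0.0382] turn [ 0.0019  0.3866 -0.0025]
```

```bash
python3 -m jog '-.005 0 .008 0 .06 0;-.01 0 .016 0 .12 0;-.015 0 .024 0 .18 0;-.02 .001 .032 0 .23 0;-.024 .002 .038 0 .28 0;-.024 .002 .038 .001 .32 -.002;-.024 .002 .038 .002 .36 -.002;-.024 .002 .038 .002 .387 -.002;-.024 .002 .038 .002 .387 -.002'
python3 go.py 446 -181 195 112 20
```

```text
time_s: 39.48
ee_pos: [445.7, -181.6, 198.3]
ee_rot: [-179.3, -75.1, 109.2]
force: [0.1, 0.5, -1.1]
gripper_width: 60.5
[ 445.7 -181.6  198.3] [-179.3  -75.1  109.2] q [-41.  44.  85.  32. 119. -65.] shift [-0.0061  0.001   0.0027] turn [ 0.0019  0.4098 -0.0018]
```

```bash
python3 -m jog '0 0 0 0 .03 0;0 0 0 0 .06 0;0 0 0 0 .09 0;0 0 0 0 .12 0;-.003 0 0 0 .15 0;-.003 0 0 0 .18 0;-.003 0 0 0 .21 0;-.003 0 0 0 .24 0;-.006 0 0 0 .27 0;-.006 .001 .002 0 .3 0;-.006 .001 .002 0 .33 0;-.006 .001 .002 0 .36 0;-.006 .001 .002 .002 .39 -.002;-.006 .001 .002 .002 .41 -.002;-.006 .001 .002 .002 .41 -.002;-.006 .001 .002 .002 .41 -.002'
python3 go.py 446 -181 195 112 20
```

```text
time_s: 40.82
ee_pos: [446.2, -181.2, 195.0]
ee_rot: [0.0, -67.9, -70.0]
force: [-0.1, -0.2, -0.9]
gripper_width: 60.4
[ 446.2 -181.2  195. ] [  0.  -67.9 -70. ] q [-41.  59.  88.  43. 139. -67.] shift [-0.0001 -0.0001  0.0005] turn [-0.0003 -0.001  -0.0001]
```

```bash
python3 -m jog '0 0 .012 0 0 0;0 0 -.012 0 0 0;0 0 .014 0 0 0;0 0 -.014 0 0 0;.01 0 .014 0 0 0;-.01 0 -.014 0 0 0;.01 0 .014 0 0 0;0 0 0 0 0 0;0 0 0 0 0 0;0 0 0 0 0 0;0 0 0 0 0 0'
cat > inc.py <<'E'
from h import *
import sys
def f(im):
    h=cv2.cvtColor(im,cv2.COLOR_RGB2HSV)[235:320,275:372]; return int(((h[:,:,1]>70)&(h[:,:,2]>60)&(h[:,:,0]<30)).sum())
print('before',f(cv2.imread('pics/w13.png')[:,:,::-1].copy()),'now',f(save('wrist',sys.argv[1])))
E
python3 inc.py w15
```

```text
time_s: 41.73
ee_pos: [446.2, -181.3, 194.9]
ee_rot: [0.1, -67.9, -70.0]
force: [0.0, -0.6, -1.2]
gripper_width: 60.2
before 2445 now 0
```

```bash
python3 -c "
import cv2,numpy as np
a=cv2.imread('pics/w15.png')
from h import save
b=save('scene','s15')[100:310,120:400,::-1]
cv2.imwrite('pics/c15.png',np.vstack([cv2.resize(a,(400,300)),cv2.resize(b,(400,300))]))"
```

```text
(no output)
```

View pics/c15.png

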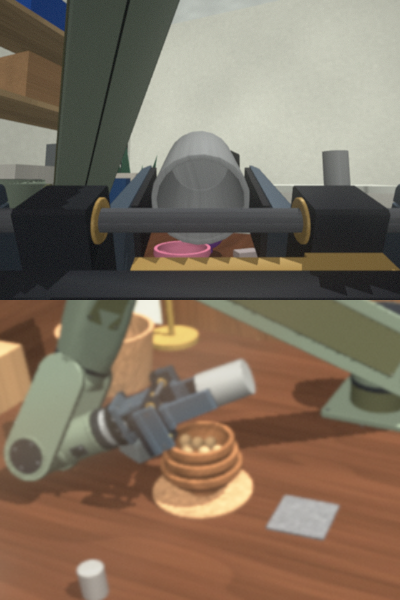

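The cup is empty and the balls sit in the top cover. I'll retract and put the cup back.

```bash
python3 go.py 448 -170 235 45 10
```

```text
[ 446.2 -181.3  194.9] [  0.  -67.9 -70. ] q [-41.  59.  88.  43. 139. -67.] shift [0.0668 0.0112 0.0487] turn [-0.1156 -0.7433  0.0236]
```

```bash
python3 -m jog '.03 .003 .02 0 0 0;.055 .006 .035 0 -.03 0;.067 .011 .049 -.011 -.075 .002;.067 .011 .049 -.023 -.15 .005;.067 .011 .049 -.035 -.22 .007;.067 .011 .049 -.046 -.3 .01;.067 .011 .049 -.058 -.37 .012;.067 .011 .049 -.07 -.45 .014;.067 .011 .049 -.08 -.52 .017;.067 .011 .049 -.093 -.6 .019;.067 .011 .049 -.105 -.67 .021;.067 .011 .049 -.116 -.743 .024;.067 .011 .049 -.116 -.743 .024;.067 .011 .049 -.116 -.743 .024'
python3 go.py 450 -1 225
```

```text
time_s: 43.0
ee_pos: [447.5, -169.2, 236.4]
ee_rot: [180.0, -45.0, 100.1]
force: [0.2, 0.2, -2.1]
gripper_width: 59.9
[ 447.5 -169.2  236.4] [180.  -45.  100.1] q [-40.  26.  91.  28.  99. -54.] shift [0.2173 0.0636 0.2499] turn [-0.0435 -0.4992  0.1058]
```

```bash
python3 -m jog '.02 .006 .023 0 0 0;.06 .018 .07 -.004 -.05 .01;.1 .03 .115 -.009 -.1 .02;.14 .042 .16 -.013 -.15 .03;.18 .054 .205 -.018 -.2 .042;.205 .06 .235 -.024 -.27 .057;.217 .064 .25 -.03 -.34 .072;.217 .064 .25 -.036 -.41 .087;.217 .064 .25 -.042 -.48 .1;.217 .064 .25 -.043 -.499 .106;.217 .064 .25 -.043 -.499 .106;.217 .064 .25 -.043 -.499 .106'
python3 go.py 451 -1 85
```

```text
time_s: 44.0
ee_pos: [449.3, -0.1, 223.1]
ee_rot: [-179.7, -0.1, 90.1]
force: [1.0, 0.5, -1.3]
gripper_width: 60.1
[ 4.493e+02 -1.000e-01  2.231e+02] [-1.797e+02 -1.000e-01  9.010e+01] q [ -2.   8. 106.   0.  67.  -2.] shift [-0.0024  0.005   0.2763] turn [-0.0038 -0.0014  0.001 ]
```

```bash
python3 -m jog '-.002 .002 .05 0 0 0;-.002 .003 .11 0 0 0;-.002 .003 .17 0 0 0;-.002 .003 .22 0 0 0;-.002 .003 .25 0 0 0;-.002 .003 .265 -.002 -.001 0;-.002 .003 .272 -.003 -.001 0;-.002 .003 .275 -.003 -.001 0;-.002 .003 .275 -.003 -.001 0;-.002 .003 .275 -.003 -.001 0'
```

```text
time_s: 44.83
ee_pos: [450.8, -1.0, 86.4]
ee_rot: [180.0, -0.0, 90.1]
force: [-0.2, 0.1, -0.8]
gripper_width: 60.2
```

```bash
python3 -m jog '0 0 .002 0 0 0;0 0 .004 0 0 0;0 0 .005 0 0 0;0 0 .005 0 0 0'
```

```text
time_s: 45.17
ee_pos: [450.9, -0.9, 84.2]
ee_rot: [179.9, -0.0, 90.1]
force: [0.4, 0.4, -0.8]
gripper_width: 59.7
```

```bash
python3 -m jog '0 0 .001 0 0 0;0 0 .002 0 0 0;0 0 .003 0 0 0;0 0 .003 0 0 0'
```

```text
time_s: 45.5
ee_pos: [450.8, -0.9, 84.1]
ee_rot: [179.9, -0.0, 90.1]
force: [-4.0, -0.7, 12.6]
gripper_width: 60.1
```

Contact. Release, rise, and back off to clear the views.

```bash
python3 -m jog '0 0 0 0 0 0;0 0 0 0 0 0;0 0 0 0 0 0;0 0 0 0 0 0;0 0 0 0 0 0;0 0 0 0 0 0;0 0 0 0 0 0;0 0 0 0 0 0;0 0 -.05 0 0 0;0 0 -.12 0 0 0;0 0 -.2 0 0 0;0 0 -.28 0 0 0;0 0 -.3 0 0 0;0 0 -.3 0 0 0' 1
python3 -m jog '.6 -.1 0 0 0 0;.6 -.1 0 0 0 0;.6 -.1 0 0 0 0;.6 -.1 0 0 0 0;.6 -.1 0 0 0 0;.6 -.1 0 0 0 0;.6 -.1 0 0 0 0;.6 -.1 0 0 0 0;.6 -.1 0 0 0 0;.6 -.1 0 0 0 0;.6 -.1 0 0 0 0'
python3 - <<'E'
from m import *
for n in("top","scene"):
    im=save(n,n[0]+"20")
    print(n,"cup",fit(n,im,(451,-1),[(31,84),(27,84)],12),"base",back(n,proj(n,(451,-1,4)),4).round())
    for i,zb in((3,52),(2,29),(1,6)): print(i,cover(n,im,i,(450,-195),zb,9))
    for q,z in(("coaster_top",4),("cup_mid",44),("ring",0),("bell",0),("prism",0),("clipbox",0)):
        for d in tip_of(q,n)[:1]: print(q,round(d["confidence"],2),back(n,d["location"],z).round())
    for d in tip_of("ball1_center",n): print("ball",round(d["confidence"],2),back(n,d["location"],90).round())
a=cv2.imread('pics/s20.png')[110:300,180:400];b=cv2.imread('pics/t20.png')[190:330,290:490]
cv2.imwrite('pics/c20.png',np.vstack([cv2.resize(a,(440,300),interpolation=2),cv2.resize(b,(440,300),interpolation=2)]))
E
```

```text
time_s: 46.67
ee_pos: [452.7, -1.1, 237.6]
ee_rot: [179.4, -0.0, 90.1]
force: [0.3, -0.2, -0.1]
gripper_width: 91.5
time_s: 47.58
ee_pos: [402.0, 297.5, 236.2]
ee_rot: [179.6, 0.1, 90.0]
force: [-0.9, -1.1, -0.4]
gripper_width: 91.5
top cup (array([449.,   4.]), np.float64(269.1)) base [451.  -1.   4.]
3 (array([ 455.8, -201.7]), np.float64(314.2))
2 (array([ 453.6, -202.4]), np.float64(251.0))
1 (array([ 461. , -192.2]), np.float64(259.5))
coaster_top 0.81 [460.   1.   4.]
ring 0.83 [771. 204.   0.]
bell 0.55 [ 749. -208.    0.]
prism 0.69 [372. 352.   0.]
clipbox 0.61 [ 374. -373.    0.]
ball 0.52 [ 456. -179.   90.]
ball 0.25 [460.   7.  90.]
scene cup (array([446.9,  -2.3]), np.float64(344.7)) base [451.  -1.   4.]
3 (array([ 445.3, -196.8]), np.float64(381.6))
2 (array([ 450.7, -194.8]), np.float64(298.3))
1 (array([ 451.3, -195.2]), np.float64(279.5))
coaster_top 0.73 [ 301. -281.    4.]
cup_mid 0.78 [459.   2.  44.]
ring 0.63 [771. 189.   0.]
bell 0.98 [ 747. -210.    0.]
prism 0.61 [ 330. -298.    0.]
clipbox 0.7 [ 363. -369.    0.]
ball 0.35 [ 470. -192.   90.]
```

View pics/c20.png

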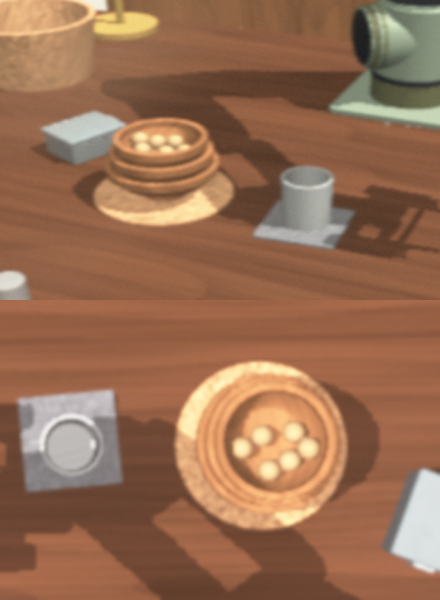

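c20 shows six balls in the top cover and the cup upright on its coaster. The cover3 fits disagree between cameras, so I'll measure from the wrist camera above the stack.

```bash
python3 -m jog '-.9 .096 -.1 0 0 0;-.9 .096 -.1 0 0 0;-.9 .096 -.1 0 0 0;-.9 .096 -.1 0 0 0;-.9 .096 -.1 0 0 0;-.9 .096 -.1 0 0 0;-.9 .096 -.1 0 0 0;-.9 .096 -.1 0 0 0;-.9 .096 -.1 0 0 0;-.9 .096 -.1 0 0 0;-.9 .096 -.1 0 0 0;-.9 .096 -.1 0 0 0;-.9 .096 -.1 0 0 0;-.9 .096 -.1 0 0 0'
cat > pose.py <<'E'
from m import *
from scipy.optimize import differential_evolution as DE
def sc(G,c,p,i):
    x,y,z,a,b=p; K,Rm,t=c; s=0
    for r in(D[i],D[i]-8):
        L=np.c_[r*np.cos(A),r*np.sin(A),0*A]@R.from_euler('xy',[a,b]).as_matrix().T+[x,y,z]
        q=(L@Rm.T+t)@K.T; q=q[:,:2]/q[:,2:]
        s+=np.minimum(map_coordinates(G,[q[:,1],q[:,0]],order=1,mode='constant'),250).mean()
    return s
def pose(views,i,zr):
    o=DE(lambda p:-sum(sc(G,c,p,i) for G,c in views),[(432,468),(-214,-178),(zr-10,zr+10),(-.15,.15),(-.15,.15)],maxiter=60,popsize=12,seed=1,tol=1e-6)
    return o.x.round(2),round(-o.fun/len(views))
if __name__=="__main__":
    print(state()['ee_pos'])
    im=save("wrist","w21"); W=(grad(im),cam("wrist"))
    for i,zb in((3,52),(2,29),(1,6)): print(i,cover("wrist",im,i,(450,-195),zb,15))
    S=(grad(cv2.imread("pics/s20.png")[:,:,::-1].copy()),cam("scene")); T=(grad(cv2.imread("pics/t20.png")[:,:,::-1].copy()),cam("top"))
    for i,zr in((3,111),(2,88),(1,65)): print(i,"W+S+T",*pose([W,S,T],i,zr),"W+S",*pose([W,S],i,zr))
    print("balls",[(round(d['confidence'],2),back("wrist",d['location'],90).round()) for d in tip_of("ball1_center","wrist")])
E
python3 pose.py
```

```text
time_s: 49.55
ee_pos: [450.1, -150.7, 287.2]
ee_rot: [179.5, -0.1, 90.1]
force: [-0.0, -0.1, 0.2]
gripper_width: 91.5
[ 450.14586065 -150.69255404  287.2356433 ]
3 (array([ 449.8, -194.5]), np.float64(421.2))
2 (array([ 449.7, -197.6]), np.float64(302.4))
1 (array([ 449.4, -195.5]), np.float64(312.9))
3 W+S+T [ 4.5084e+02 -1.9354e+02  1.1192e+02  1.0000e-02  6.0000e-02] 346 W+S [ 4.5068e+02 -1.9395e+02  1.1161e+02  1.0000e-02  7.0000e-02] 386
2 W+S+T [ 4.4881e+02 -2.0691e+02  7.8010e+01  1.1000e-01 -4.0000e-02] 284 W+S [ 4.4825e+02 -1.9642e+02  8.7820e+01 -5.0000e-02 -6.0000e-02] 297
1 W+S+T [ 4.4922e+02 -1.9549e+02  7.0690e+01 -1.3000e-01 -6.0000e-02] 261 W+S [ 4.4962e+02 -1.9583e+02  6.3670e+01 -1.0000e-02 -0.0000e+00] 290
balls [(0.85, array([ 456., -186.,   90.]))]
```

```bash
python3 -m jog '-.06 .16 0 0 0 0;-.06 .16 0 0 0 0;-.06 .16 0 0 0 0;-.06 .16 0 0 0 0;-.06 .16 0 0 0 0'
cat > p2.py <<'E'
from pose import *
import pickle,os
im=save("wrist","w22"); V=(grad(im),cam("wrist")); pickle.dump(V,open("v22.pkl","wb"))
print(state()['ee_pos'],[cover("wrist",im,i,(450,-195),zb,15) for i,zb in((3,52),(2,29),(1,6))])
S=(grad(cv2.imread("pics/s20.png")[:,:,::-1].copy()),cam("scene"))
for i,zr in((3,111),(2,88)): print(i,*pose([V,S],i,zr),'wrist only',*pose([V],i,zr))
E
python3 p2.py
python3 -m jog '0 -.32 0 0 0 0;0 -.32 0 0 0 0;0 -.32 0 0 0 0;0 -.32 0 0 0 0;0 -.32 0 0 0 0;0 -.32 0 0 0 0;0 -.32 0 0 0 0'
cat > p3.py <<'E'
from pose import *
import pickle
im=save("wrist","w23"); U=(grad(im),cam("wrist")); V=pickle.load(open("v22.pkl","rb"))
print(state()['ee_pos'],[cover("wrist",im,i,(450,-195),zb,15) for i,zb in((3,52),(2,29),(1,6))])
for i,zr in((3,111),(2,88),(1,65)): print(i,*pose([U,V],i,zr))
E
python3 p3.py
```

```text
time_s: 50.07
ee_pos: [529.9, -178.1, 287.6]
ee_rot: [179.6, -0.1, 90.3]
force: [-0.0, 1.4, -0.6]
gripper_width: 91.2
[ 529.51611128 -178.22503863  287.95458993] [(array([ 449.3, -195.2]), np.float64(434.4)), (array([ 447.6, -203.8]), np.float64(305.0)), (array([ 450.1, -196.8]), np.float64(306.2))]
3 [ 4.4904e+02 -1.9486e+02  1.1076e+02 -5.0000e-02 -0.0000e+00] 376 wrist only [ 4.4931e+02 -1.9443e+02  1.1247e+02  2.0000e-02 -4.0000e-02] 394
2 [ 4.4209e+02 -1.9655e+02  9.6920e+01  1.2000e-01 -1.5000e-01] 309 wrist only [ 4.4030e+02 -2.0442e+02  7.8000e+01  6.0000e-02 -8.0000e-02] 349
time_s: 50.7
ee_pos: [369.5, -178.6, 287.5]
ee_rot: [179.4, -0.0, 90.3]
force: [-0.3, -1.0, -0.1]
gripper_width: 91.1
[ 370.03067574 -178.74693017  287.27681735] [(array([ 450.2, -194.8]), np.float64(414.2)), (array([ 452.2, -203.7]), np.float64(288.8)), (array([ 449.3, -196.4]), np.float64(307.3))]
3 [ 4.4943e+02 -1.9521e+02  1.1152e+02  4.0000e-02 -1.0000e-02] 385
2 [ 4.4875e+02 -1.9793e+02  8.4100e+01 -6.0000e-02  1.2000e-01] 289
1 [ 4.4957e+02 -1.9677e+02  6.4140e+01 -6.0000e-02 -0.0000e+00] 294
```

```bash
python3 -c "
from workcell import *
print(job_done())"
```

```text
the job is handed in; nothing more can be done
None
```

I nested the three covers present, cover1, cover2 and cover3 (cover4 was absent), knob down on the cork mat. All six balls are in the top cover, and the empty cup is upright on its coaster. I handed the job in at about 51 s; the interface gave no verdict.

**Setbacks on the way:**
- The first grasp of cover1 closed on nothing because I lifted too early. The cover was not moved.
- The first pour, at 100° tilt, left about three balls in the cup. A second pour at 112° with a shake emptied it.

**Last checks:**
- **Covers:** Two wrist views put the top cover at (449, -195) with its rim at 111.5 mm, against 111 mm expected. Cover1 was at (450, -197) with its rim at 64 mm, against 65 mm.
- **Balls and cup:** The last picture shows six balls in the top cover and the cup upright on the coaster. The fitted cup position was within about 15 mm of the coaster centre.
- **Bystanders:** The ring, bell and grey box came out within about 12 mm of their first readings in both cameras, and the prism within about 7 mm in the top camera. The closest readings are the networks' own noise level.

**Checks that disagreed:**
- The scene camera's network placed the prism and coaster in implausible spots. I took these as false detections.
- Some top-camera fits of the shaded rims were up to about 12 mm off from the wrist-camera fits.
- Fitted tilt of the top cover scattered between 0 and 0.07 rad with changing sign. I took that as noise, within the 0.12 limit.
- The middle cover could not be measured reliably. Its tilt fits scattered up to 0.15 rad, so I judged its seating from the pictures and from the top cover's height.

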